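# Open the combination lock of a reagent box and present it at the tag reader

### The arm

A 6-joint arm with a two-finger parallel gripper is mounted at the origin on the work surface. World frame = base frame: x ahead of the robot, y to its left, z up, the work surface at z = 0. Lengths are in m, angles in rad, forces in N, time in s.
With the tool pointing down it reaches from about 0.275 to 0.825 m from the base axis. Payload 5.2 kg.
Tool frame: the origin (TCP) lies at the very end of the fingers, on their centre line; the grasp point (between the pads) lies 19 mm behind it; z points along the fingers, y is the direction in which the jaws open and shut (so a half turn about z gives the same grasp; the last joint's range is limited). The gripper opens to 93 mm and grips with 3 to 60 N. Pads are 15 mm wide; open, the fingers measure 128 mm over their backs; the gripper's body (75 mm by 188 mm) begins 65 mm behind the grasp point.
Start: joints at [-1.478, 0.259, 1.535, -0, 1.348, -0.203], TCP at [0.16, -0.526, 0.219] pointing down, gripper open.
Joint ranges: [-3.14, 3.14], [-0.91, 2.08], [0.19, 2.58], [-1.22, 4.36], [0.22, 2.71], [-3.12, 3.12]. Speed limits (rad/s): [2.57, 2.57, 3.14, 3.14, 3.14, 3.14].

### API

Orientations are given as a rotation vector (axis times angle).
In Python, from bench import monitor, optics, env gives the robot as it stands.
- The arm moves only by the tool drive_tool, never from a script. Its argument "moves" is a list of rows, each an object with "dp": the shift along the tool's x, y, z in mm, a list of three; "rotation": the turn, a rotation vector about the tool's x, y, z in rad, a list of three. A call has 1 to 8 rows; each row shifts and turns the commanded pose from where the row before left it, along the tool's axes as they then stand; what a row does not reach is not made up. A row lasts 1/10 s, in which the tool goes at most 50 mm and 8.59 degrees, less where a joint would pass 70% of its speed; a pose out of reach is approached as far as the arm can. A call is refused whole if a number of a shift passes 50 or a number of a turn 0.15, either way. A call with a gripper value outside its range is refused whole. "hand" is the closure, from -1 (fully open) to 1 (shut), set as the call begins (left out, the last holds). The fingers move at their own pace and stop on an object; "force" is the grip in N (left out, the last holds). Time passes only in rows, so rows that do not move let the fingers close. It gives the time, the measured TCP pose, the force and the opening at its end, in the units of the state.
- monitor.sense(): the state, without advancing time (a new reading comes with each control period).
- optics.camera(name): name is "scene" or "top" or "wrist"; returns the picture (480x640x3 uint8, red, green, blue); there is no depth.
- optics.calibration(name): a dict with "fovy" (degrees; the focal length in pixels is half the picture's height over the tangent of half this angle, whatever the lens; pixels are square), "cx", "cy" (the principal point, pixels), "D" ([k1, k2, p1, p2, k3] as OpenCV has them; the pictures are not rectified), "R" (3x3) and "t" (3): a world point X has camera coordinates R X + t. Camera axes: x right, y down, z forward; pixel columns grow to the right and rows downward; lengths in m; the calibration is good to about 2 mm. A picture is of the moment at which its call begins: read the wrist's pose just before it. calibration takes no time and is no camera call; for the wrist camera it gives the pose at the moment of the call.
- env.sign_off(): hands the job in, once; it reports no verdict.
The state is a dict: "clock": time; "joints": joint angles; "dq": joint speeds; "joint_efforts": joint torques, N m; "ee_pos": TCP position; "ee_rot": TCP orientation; "force": force on the tool from outside, world axes, zero at the start; "torque": the same for the moment, N m; "gripper_width": opening from 0.0 (shut) to 1.0 (fully open).
Only numpy, scipy, OpenCV 4.12 (cv2) and the standard library are available. Lean on these libraries where they do the work, as an engineer would, in place of code of your own. Each camera call takes 0.05 s, during which the arm holds its last target.

### The job

Turn the dial of the brass combination lock on the blue reagent box clockwise, click by click, until its white pointer clicks into the notch at the red mark, then pull the red tab to draw the shackle fully open. Take the open lock off the hasp and hold it up still and level, dial upward, a hand's breadth (about 8 cm) above the middle of the white tag reader, not touching the reader; the job finishes with the gripper still holding the lock there. Leave the vials, the spare padlock and everything else on the bench as they are.

Things in the scene. Friction and masses are not known exactly. Their poses are not given: they have to be found in the camera images.
- lockbox: fixed blue reagent box with grey lid, 256 x 206 mm, lid top 78 mm above the bench; origin at the centre of its underside, z up, its -x side towards the robot. On the lid, a nest of steel walls 14 mm high holds the lock on both sides and behind (about 2 mm play)
- nest (a point): the point on the lid under the middle of the seated lock (15 mm to the box's +x from its middle); axes as the box's
- hook (a point): top middle of the steel hasp hook in front of the lock, 26 mm above the lid, 36 mm to the box's -x from the nest point; column 8 (x) x 22 (y) mm with a lip 12 mm long, 6 mm thick, pointing to the box's -x, its underside 20 mm above the lid; it overhangs the bow of the closed shackle, so the closed lock cannot be lifted
- lock: loose brass combination lock lying flat, dial up; body 60 (x) x 54 (y) x 28 (z) mm, about 0.3 kg with dial and shackle; origin at the centre of the body's underside, z up, shackle on its -x side. A red mark on its top at the -x edge shows the opening position of the dial pointer
- lock_mid (a point): centre of the brass body, 14 mm above its underside
- dial_grip (a point): centre of the dial's bar grip, on the dial axis, 48 mm above the lock's underside. Black dial: skirt 40 mm across, 28 to 34 mm above the lock's underside; on it an upright bar 38 mm long, 10 mm wide, 34 to 60 mm above that underside. The point's x axis runs along the bar; a white stripe on its -x half is the pointer. The lock may be carried by this bar
- dial (a joint): turn of the dial, rad: 0 when the white pointer is at the red mark (bar along the lock's x axis), positive anticlockwise seen from above; starts about 0.7 to 1.4, so turn it clockwise. Clicks into a notch every 0.349 rad (20 degrees), under 0.1 Nm; a notch draws the dial in. Stops at -0.75 and 1.75. The shackle is free only within about 0.13 rad of 0
- tab (a point): centre of the shackle's red pull tab: upright plate 10 mm thick (x) x 26 mm wide (y) x 36 mm tall, from 2 to 38 mm above the lock's underside; this point is 24 mm above it and 79 mm to the lock's -x from its middle when closed. Axes as the lock's. A neck 10 mm wide leads 25 mm back to the shackle's bow
- bow (a point): middle of the shackle's bow (round steel bar 8 mm, 14 mm above the lock's underside, legs 38 mm apart), 46 mm to the lock's -x from its middle when closed
- shackle (a joint): how far the shackle is pulled out, m: 0 closed, 0.022 fully open (stop); it slides to the lock's -x with about 2.5 N friction and stays where it is left
- reader: fixed white tag reader, 110 x 110 x 20 mm, green ring on top; origin at the centre of its underside
- reader_top (a point): centre of the reader's top face, 20 mm above the bench
- vial_a: loose bystander: capped sample vial, clear with orange cap, 18 mm across, 43 mm tall, standing on the box lid behind the lock; origin at the centre of its underside; leave it standing where it is
- vial_b: loose bystander: the same vial with a green cap, on the other rear corner of the lid; leave it standing where it is
- spare_lock: loose bystander: small dark key padlock lying flat behind the reader (34 x 40 x 18 mm body, shackle to its +x, 62 mm long overall); origin under the middle of its body; not the lock of this job, leave it
- tube_rack: loose bystander: blue tube rack 110 x 80 x 46 mm; origin at the centre of its underside
- dish: loose bystander: glass dish 88 mm across, 14 mm high; origin at the centre of its underside
- wash_bottle: loose bystander: white bottle with red cap, 64 mm across, 150 mm tall; origin at the centre of its underside
- jar: loose bystander: amber jar with blue cap, 56 mm across, 70 mm tall; origin at the centre of its underside

How it is judged:
By the outcome, as a careful person would: the job done as asked, in the order asked, and still so for the second after the job is handed in, while the arm keeps its last pose, push and grip.
It also fails if it takes over 58 s, if anything falls off the work surface, if the arm or the gripper's body presses on something with over 40 N, if the wrist force passes 120 N, or if a joint passes its speed limit or range.

## Working session

There is one attempt and no reset: what is moved stays moved. The work goes in short steps, Python scripts to look and compute and a tool call to move; the robot and the scene stay as the last step left them, time stands still between calls to the robot, and variables do not carry over. Pictures are saved under pics/ and viewed, and the job is handed in when it is done.

Besides the shell and the picture viewer there is one more tool, called after ">>>" by a JSON object that holds its "name" and its "arguments", one argument or row to a line. drive_tool: Moves the arm, as the interface text tells. Its arguments: {"type":"object","properties":{"moves":{"type":"array"},"hand":{"type":"number"},"force":{"type":"number"}},"required":["moves"]}

```bash
mkdir -p pics; ls; python3 - <<'E'
from bench import monitor, optics, env
import cv2
print(monitor.sense())
for n in ("scene","top"):
    im=optics.camera(n); cv2.imwrite(f"pics/{n}0.png",im[:,:,::-1]); c=optics.calibration(n); print(n,c)
print(optics.calibration("wrist"))
E
```

```text
pics
{'clock': 0.0, 'joints': array([-1.47778171e+00,  2.59320216e-01,  1.53605360e+00,  1.16875607e-05,
        1.34802126e+00, -2.02800543e-01]), 'dq': array([ 1.08908782e-03,  1.96491599e-03, -9.01561583e-04,  4.81475062e-04,
       -3.39587948e-04, -2.19395419e-06]), 'joint_efforts': array([-1.74781794e-04, -4.37308216e+01, -2.83999568e+01,  7.17168907e-02,
        4.14271164e-02, -1.18377343e-04]), 'ee_pos': array([ 0.16031075, -0.52555231,  0.21784182]), 'ee_rot': array([-3.10551265e+00, -4.62703838e-01, -1.73112226e-04]), 'force': array([-0.37732463,  0.25219646,  0.64619431]), 'torque': array([ 0.00013771, -0.0308688 ,  0.01254755]), 'gripper_width': 0.9975249417889028}
scene {'fovy': 51.907162173899735, 'cx': 319.165776434288, 'cy': 249.7076322454684, 'D': array([-0.01846861,  0.        ,  0.        ,  0.        ,  0.        ]), 'R': array([[ 0.64729668,  0.76200381,  0.01889967],
       [ 0.49664508, -0.40281461, -0.7688199 ],
       [-0.57823063,  0.507041  , -0.63918601]]), 't': array([-0.36930136, -0.21507711,  1.52083113])}
top {'fovy': 43.66189380916301, 'cx': 322.0352388529617, 'cy': 232.31359200263793, 'D': array([-0.01682397,  0.        ,  0.        ,  0.        ,  0.        ]), 'R': array([[ 3.45699034e-03, -9.99993962e-01, -3.52454038e-04],
       [-9.79480770e-01, -3.31505243e-03, -2.01510376e-01],
       [ 2.01507991e-01,  1.04184137e-03, -9.79486317e-01]]), 't': array([0.00866832, 0.58181651, 1.37958633])}
{'fovy': 58.45355412146257, 'cx': 320.383251452966, 'cy': 236.6505801991956, 'D': array([-0.04925897,  0.        ,  0.        ,  0.        ,  0.        ]), 'R': array([[ 2.92284966e-01, -9.56331016e-01, -6.97471681e-04],
       [-9.22918143e-01, -2.82263887e-01,  2.61819019e-01],
       [-2.50582520e-01, -7.58820540e-02, -9.65116736e-01]]), 't': array([-0.55052437, -0.0312075 ,  0.39008298])}
```

View pics/top0.png

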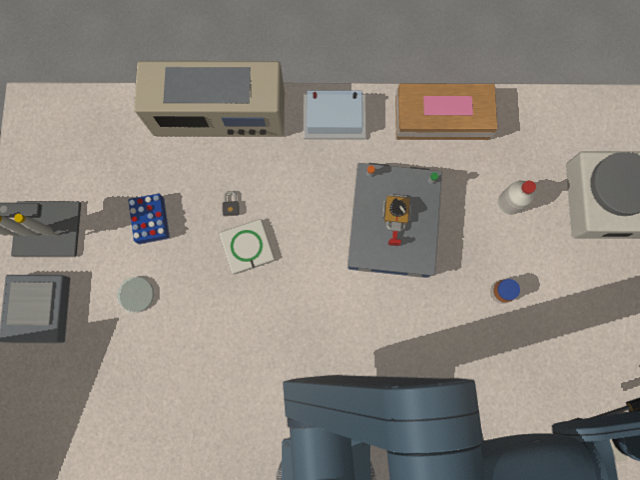

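View pics/scene0.png

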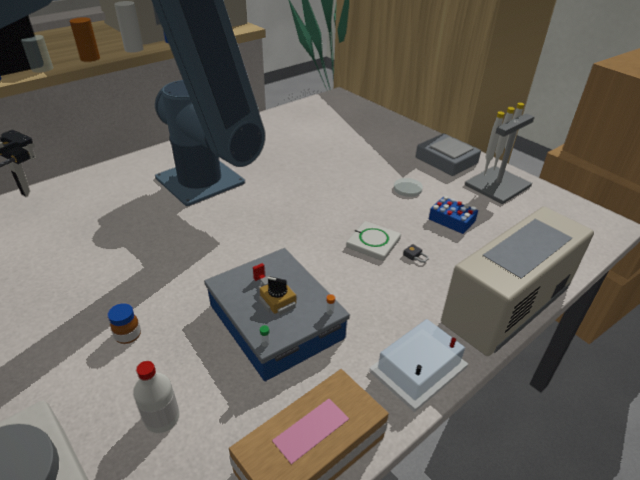

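The top view shows the box around (395,220) with the lock's brass body at about (397,207) and the red tab at (395,239). The reader is at (247,246). I'll measure colours on planes.

```bash
cat > h.py <<'E'
from bench import monitor, optics, env
import cv2, numpy as np
from scipy.spatial.transform import Rotation as Ro
def K(c):
    f=240/np.tan(np.radians(c['fovy'])/2); return np.array([[f,0,c['cx']],[0,f,c['cy']],[0,0,1]])
def ray(c,uv):
    p=cv2.undistortPoints(np.array(uv,float).reshape(-1,1,2),K(c),c['D']).reshape(-1,2)
    d=np.c_[p,np.ones(len(p))]@c['R']; o=-c['R'].T@c['t']; return o,d
def plane(c,uv,z):
    o,d=ray(c,uv); return o+d*((z-o[2])/d[:,2])[:,None]
def proj(c,X):
    return cv2.projectPoints(np.array(X,float).reshape(-1,1,3),cv2.Rodrigues(c['R'])[0],c['t'],K(c),c['D'])[0].reshape(-1,2)
def tri(c1,u1,c2,u2):
    o1,d1=ray(c1,u1);o2,d2=ray(c2,u2);A=np.c_[d1[0],-d2[0]];s=np.linalg.lstsq(A,o2-o1,rcond=None)[0]
    a=o1+s[0]*d1[0];b=o2+s[1]*d2[0];return (a+b)/2,np.linalg.norm(a-b)
def snap(n,f):
    c=optics.calibration(n); im=optics.camera(n); cv2.imwrite(f"pics/{f}.png",im[:,:,::-1]); return c,im
def blobs(im,lo,hi,mn=15):
    m=cv2.inRange(cv2.cvtColor(im,cv2.COLOR_RGB2HSV),np.array(lo),np.array(hi))
    n,l,s,ce=cv2.connectedComponentsWithStats(m)
    return [(s[i,4],s[i,:4].tolist(),ce[i].round(1).tolist(),l==i) for i in range(1,n) if s[i,4]>=mn]
E
python3 - <<'E'
from h import *
c=optics.calibration("top"); im=cv2.imread("pics/top0.png")[:,:,::-1].copy()
cr=im[150:290,330:460]; cv2.imwrite("pics/cropbox.png",cv2.resize(cr[:,:,::-1],None,fx=4.2,fy=4.2,interpolation=cv2.INTER_CUBIC))
cr=im[170:290,190:310]; cv2.imwrite("pics/cropreader.png",cv2.resize(cr[:,:,::-1],None,fx=4.8,fy=4.8,interpolation=cv2.INTER_CUBIC))
for nm,lo,hi,z in (("red",(0,150,80),(6,255,255),.116),("brass",(10,110,80),(28,255,255),.106),("green",(50,100,40),(85,255,255),.02)):
    for a,b,ce,_ in blobs(im,lo,hi): print(nm,a,b,ce,plane(c,ce,z)[0].round(4))
E
```

```text
red 127 [522, 181, 14, 12] [528.6, 186.6] [ 0.6813 -0.4737  0.116 ]
red 15 [147, 206, 5, 4] [148.9, 207.5] [0.6277 0.4139 0.116 ]
red 16 [132, 217, 5, 4] [134.0, 218.5] [0.6013 0.447  0.116 ]
red 90 [389, 231, 12, 14] [394.4, 239.2] [ 0.5545 -0.1559  0.116 ]
brass 3667 [399, 84, 98, 48] [446.9, 108.1] [ 0.8812 -0.2916  0.106 ]
brass 183 [397, 137, 93, 2] [442.4, 137.5] [ 0.8057 -0.2778  0.106 ]
brass 46 [368, 165, 7, 9] [370.7, 169.0] [ 0.726  -0.1044  0.106 ]
brass 343 [385, 196, 24, 27] [396.0, 209.9] [ 0.6263 -0.1623  0.106 ]
brass 18 [228, 207, 5, 5] [229.9, 208.7] [0.6279 0.2266 0.106 ]
brass 84 [14, 213, 11, 10] [18.7, 217.9] [0.6043 0.7218 0.106 ]
brass 74 [494, 281, 15, 21] [498.1, 293.0] [ 0.4324 -0.3909  0.106 ]
green 42 [431, 173, 7, 7] [434.0, 175.9] [ 0.7359 -0.2708  0.02  ]
green 173 [231, 230, 31, 31] [246.0, 245.2] [0.5569 0.1975 0.02  ]
```

View pics/cropbox.png

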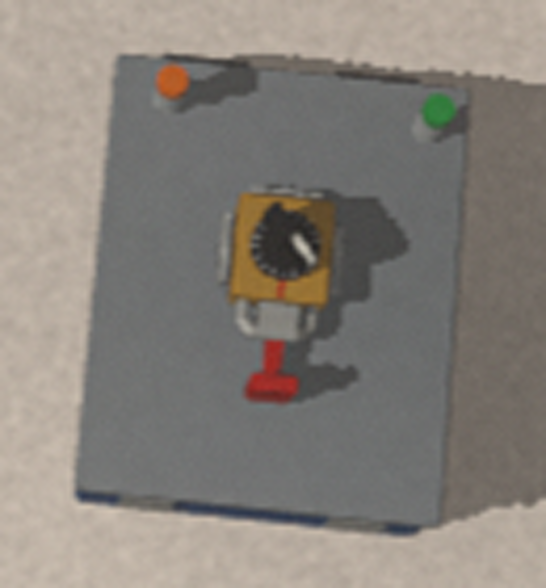

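View pics/cropreader.png

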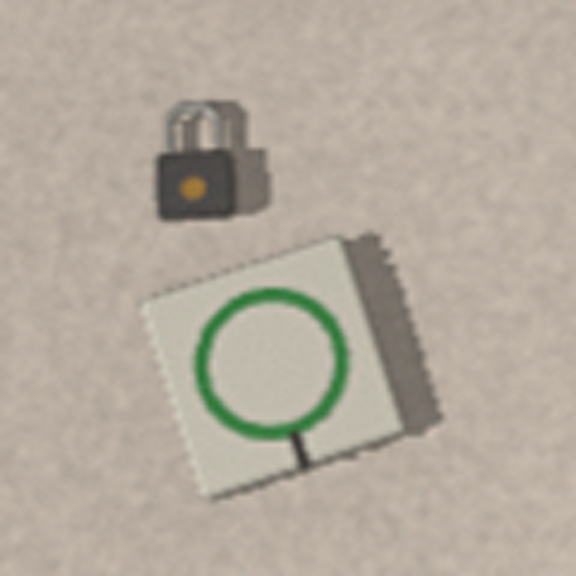

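The top crop shows the white pointer at the dial's lower right and the red mark on the lock's near edge, with box yaw about -0.1. I'll bring the wrist camera over the lock.

>>> {"name": "drive_tool", "arguments": {
  "moves": [
    {"dp":[30,-12,-8],"rotation":[0,0,0]},
    {"dp":[46,-18,-8],"rotation":[0,0,0]},
    {"dp":[46,-18,-8],"rotation":[0,0,0]},
    {"dp":[46,-18,-8],"rotation":[0,0,0]},
    {"dp":[46,-18,-8],"rotation":[0,0,0]},
    {"dp":[46,-18,-8],"rotation":[0,0,0]},
    {"dp":[46,-18,-8],"rotation":[0,0,0]},
    {"dp":[46,-18,-8],"rotation":[0,0,0]}
  ],
  "hand": -1
}}

```text
clock: 0.9
ee_pos: [0.4578, -0.29, 0.2827]
ee_rot: [-3.107, -0.463, 0.001]
force: [0.5, -0.3, 0.4]
gripper_width: 1.001
```

>>> {"name": "drive_tool", "arguments": {
  "moves": [
    {"dp":[46,-18,0],"rotation":[0,0,0]},
    {"dp":[46,-18,0],"rotation":[0,0,0]},
    {"dp":[46,-18,0],"rotation":[0,0,0]},
    {"dp":[40,-10,0],"rotation":[0,0,0]},
    {"dp":[20,-4,0],"rotation":[0,0,0]},
    {"dp":[0,0,0],"rotation":[0,0,0]},
    {"dp":[0,0,0],"rotation":[0,0,0]}
  ]
}}

```text
clock: 1.6
ee_pos: [0.6258, -0.1688, 0.2817]
ee_rot: [-3.107, -0.464, 0.003]
force: [-0.5, 0.3, -0.4]
gripper_width: 1.001
```

```bash
python3 - <<'E'
from h import *
c,im=snap("wrist","w1"); s=monitor.sense(); print(s['clock'],s['ee_pos'],s['ee_rot'],s['joints'])
for nm,lo,hi,z in (("red",(0,150,80),(6,255,255),.116),("brass",(10,110,80),(28,255,255),.106)):
    for a,b,ce,_ in blobs(im,lo,hi,100): print(nm,a,b,ce,plane(c,ce,z)[0].round(4))
E
```

```text
1.65 [ 0.6253816  -0.16930892  0.28209841] [-3.10706319e+00 -4.62496480e-01  2.26966600e-03] [-4.35935219e-01  4.10678944e-01  1.16601238e+00 -5.50088743e-04
  1.56626980e+00  8.39327471e-01]
red 185 [283, 260, 17, 17] [290.9, 268.7] [ 0.5757 -0.16    0.116 ]
red 272 [268, 284, 30, 19] [282.1, 293.3] [ 0.5527 -0.159   0.116 ]
brass 2090 [552, 0, 88, 45] [609.5, 15.2] [ 0.8342 -0.3327  0.106 ]
brass 515 [262, 51, 25, 27] [274.3, 64.1] [ 0.7244 -0.1036  0.106 ]
brass 1533 [277, 160, 74, 77] [303.8, 194.2] [ 0.6362 -0.1528  0.106 ]
brass 367 [308, 227, 35, 22] [326.7, 237.6] [ 0.607  -0.1812  0.106 ]
brass 213 [468, 405, 15, 25] [474.1, 414.3] [ 0.482  -0.3665  0.106 ]
```

View pics/w1.png

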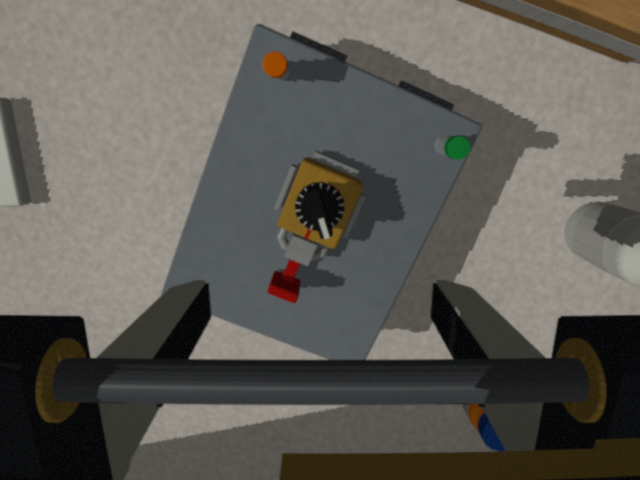

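The wrist view shows the brass body at about (320,203), the dial at (320,207), the pointer tip near (327,235) and the red mark near (308,232). I'll zoom in and measure.

```bash
python3 - <<'E'
from h import *
c=optics.calibration("wrist"); im=cv2.imread("pics/w1.png")
cv2.imwrite("pics/w1z.png",cv2.resize(im[140:310,250:390],None,fx=4,fy=3.5,interpolation=cv2.INTER_CUBIC))
cv2.imwrite("pics/w1z.png",cv2.resize(im[150:300,240:400],None,fx=4,fy=4,interpolation=cv2.INTER_CUBIC))
# lid mask
hsv=cv2.cvtColor(im,cv2.COLOR_BGR2HSV)
print(hsv[150,240],hsv[270,240],hsv[320,330],hsv[100,60])
# lid corners approx
cor=[(258,24),(481,126)]
P=plane(c,cor,.078);print(P, np.linalg.norm(P[0]-P[1]))
E
```

```text
[103  19  93] [95 17 92] [94 20 91] [ 17  24 148]
[[ 0.75210318 -0.07987729  0.078     ]
 [ 0.7306841  -0.28024417  0.078     ]] 0.2015084728685527
```

View pics/w1z.png

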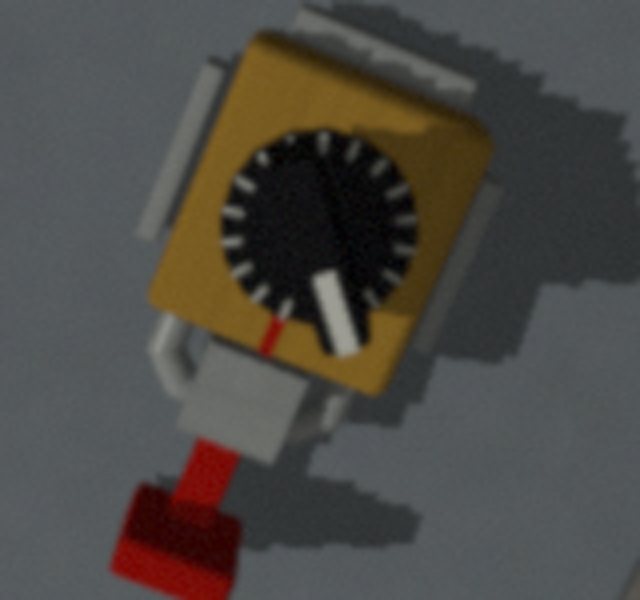

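```bash
python3 - <<'E'
from h import *
c=optics.calibration("wrist")
z=lambda l:[(240+u/4-.375,150+v/4-.375) for u,v in l]
P=plane(c,z([(258,35),(492,140),(380,397),(150,300)]),.106)[:,:2]
print(P,P.mean(0),[np.linalg.norm(P[i]-P[(i+1)%4]).round(4) for i in range(4)])
e1=P[0]-P[3]+P[1]-P[2]; print("yaw x", np.arctan2(e1[1],e1[0])); e2=P[0]-P[1]+P[3]-P[2]; print("yaw y",np.arctan2(-e2[0],e2[1]))
S=plane(c,z([(327,272),(347,355)]),.138)[:,:2]; d=S[1]-S[0];print("stripe",S,np.linalg.norm(d),"bar yaw",np.arctan2(-d[1],-d[0]))
d=S[1]-P.mean(0);print("tip-centre",np.linalg.norm(d),np.arctan2(-d[1],-d[0]))
print("dial",plane(c,z([(320,225)]),.112))
T=plane(c,z([(142,485),(242,520),(112,570),(228,605)]),.116);print("tab",T)
M=plane(c,z([(282,320),(266,355)]),.106);print("mark",M)
# top view check of stripe
ct=optics.calibration("top"); 
print("top stripe",plane(ct,[(330+292/4.2,150+234/4.2),(330+314/4.2,150+263/4.2)],.138), plane(ct,[(330+238/4.2,150+195/4.2),(330+335/4.2,150+200/4.2),(330+325/4.2,150+305/4.2),(330+230/4.2,150+298/4.2)],.106).mean(0))
E
```

```text
[[ 0.66327884 -0.14560164]
 [ 0.65701317 -0.19634078]
 [ 0.59913614 -0.19102264]
 [ 0.60519418 -0.13960513]] [ 0.63115558 -0.16814254] [np.float64(0.0511), np.float64(0.0581), np.float64(0.0518), np.float64(0.0584)]
yaw x -0.097264422150185
yaw y -0.12005528766856689
stripe [[ 0.62832203 -0.17044867]
 [ 0.6141598  -0.17870844]] 0.016394899517498444 bar yaw 0.527993977299861
tip-centre 0.02001236730293458 0.5562067716049893
dial [[ 0.63149299 -0.16809052  0.112     ]]
tab [[ 0.56964881 -0.14872415  0.116     ]
 [ 0.56829923 -0.1705188   0.116     ]
 [ 0.54968402 -0.14770761  0.116     ]
 [ 0.5491856  -0.17302832  0.116     ]]
mark [[ 0.60904488 -0.16674639  0.106     ]
 [ 0.60091135 -0.16571698  0.106     ]]
top stripe [[ 0.62833644 -0.16657286  0.138     ]
 [ 0.61213137 -0.17817032  0.138     ]] [ 0.62763661 -0.16503148  0.106     ]
```

Lock centre is about (0.630,-0.167), lock yaw -0.108 and bar yaw about 0.55–0.6, so the dial is at notch 2 (0.698). I'll align the tool to yaw 0.59 and descend part way.

>>> {"name": "drive_tool", "arguments": {
  "moves": [
    {"dp":[0,0,10],"rotation":[0,0,-0.1]},
    {"dp":[0,0,25],"rotation":[0,0,-0.1]},
    {"dp":[0,0,30],"rotation":[0,0,-0.1]},
    {"dp":[5,1,20],"rotation":[0,0,0]},
    {"dp":[0,0,15],"rotation":[0,0,0]},
    {"dp":[0,0,0],"rotation":[0,0,0]},
    {"dp":[0,0,0],"rotation":[0,0,0]}
  ]
}}

```text
clock: 2.35
ee_pos: [0.6302, -0.168, 0.1833]
ee_rot: [3.004, 0.92, -0.0]
force: [0.6, -0.9, -0.6]
gripper_width: 1.003
```

```bash
python3 - <<'E'
from h import *
c,im=snap("wrist","w2"); s=monitor.sense(); print(s['clock'],s['ee_pos'],s['ee_rot'],s['joints'][5],s['torque'])
R=Ro.from_rotvec(s['ee_rot']).as_matrix();print(R.round(3))
print(proj(c,[[.63,-.167,.138]]),proj(c,[s['ee_pos']]))
E
```

```text
2.4 [ 0.63079304 -0.16796955  0.18397496] [3.00263250e+00 9.19892156e-01 1.81616709e-03] 0.5455276722420469 [ 0.01965235  0.01106727 -0.01116341]
[[ 0.828  0.56   0.001]
 [ 0.56  -0.828 -0.001]
 [ 0.001  0.001 -1.   ]]
[[316.59270043 263.03370303]] [[318.79960324 298.26164278]]
```

View pics/w2.png

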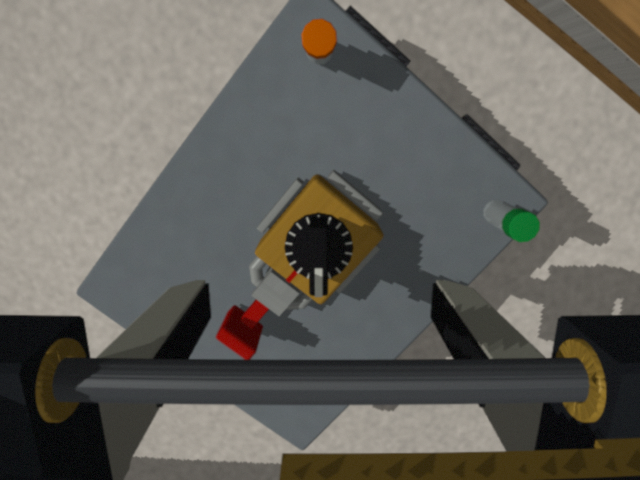

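The bar is vertical in the image at column 319, in line with the TCP column, so the tool is aligned. Next I descend to z=0.117 and close lightly.

>>> {"name": "drive_tool", "arguments": {
  "moves": [
    {"dp":[0,0,20],"rotation":[0,0,0]},
    {"dp":[0,0,25],"rotation":[0,0,0]},
    {"dp":[0,0,15],"rotation":[0,0,0]},
    {"dp":[0,0,7],"rotation":[0,0,0]},
    {"dp":[0,0,0],"rotation":[0,0,0]},
    {"dp":[0,0,0],"rotation":[0,0,0]}
  ]
}}

```text
clock: 3.0
ee_pos: [0.6316, -0.1674, 0.1171]
ee_rot: [3.002, 0.921, 0.003]
force: [0.3, 0.1, 0.1]
gripper_width: 1.001
```

>>> {"name": "drive_tool", "arguments": {
  "moves": [
    {"dp":[0,0,0],"rotation":[0,0,0]},
    {"dp":[0,0,0],"rotation":[0,0,0]},
    {"dp":[0,0,0],"rotation":[0,0,0]},
    {"dp":[0,0,0],"rotation":[0,0,0]},
    {"dp":[0,0,0],"rotation":[0,0,0]},
    {"dp":[0,0,0],"rotation":[0,0,0]},
    {"dp":[0,0,0],"rotation":[0,0,0]},
    {"dp":[0,0,0],"rotation":[0,0,0]}
  ],
  "hand": 1,
  "force": 12
}}

```text
clock: 3.8
ee_pos: [0.6309, -0.1669, 0.1156]
ee_rot: [-3.003, -0.922, 0.0]
force: [0.3, 0.7, 0.2]
gripper_width: 0.359
```

```bash
python3 - <<'E'
from h import *
s=monitor.sense(); print(s['clock'],s['ee_pos'],s['ee_rot'],s['gripper_width'],s['force'],s['torque'])
E
```

```text
3.8 [ 0.63091834 -0.16689232  0.11556051] [-3.00315543e+00 -9.22135126e-01  2.57966380e-05] 0.35903651069599885 [0.33566995 0.72860828 0.17015219] [-0.00597845  0.00568681  0.01228978]
```

>>> {"name": "drive_tool", "arguments": {
  "moves": [
    {"dp":[0,0,0],"rotation":[0,0,0]},
    {"dp":[0,0,0],"rotation":[0,0,0]},
    {"dp":[0,0,0],"rotation":[0,0,0]},
    {"dp":[0,0,0],"rotation":[0,0,0]},
    {"dp":[0,0,0],"rotation":[0,0,0]},
    {"dp":[0,0,0],"rotation":[0,0,0]}
  ]
}}

```text
clock: 4.4
ee_pos: [0.6308, -0.1668, 0.1156]
ee_rot: [-3.003, -0.922, 0.0]
force: [0.0, 0.0, 0.4]
gripper_width: 0.109
```

```bash
python3 - <<'E'
from h import *
c,im=snap("wrist","w3")
s=monitor.sense(); print(s['clock'],s['ee_pos'],s['ee_rot'],s['gripper_width'],s['force'],s['torque'])
E
```

```text
4.45 [ 0.63084175 -0.16679952  0.11559343] [-3.00299782e+00 -9.22202747e-01  1.17691323e-04] 0.10790165334005557 [-1.58523357  0.28370092  0.78106277] [ 0.01875398 -0.00852581  0.01566626]
```

View pics/w3.png

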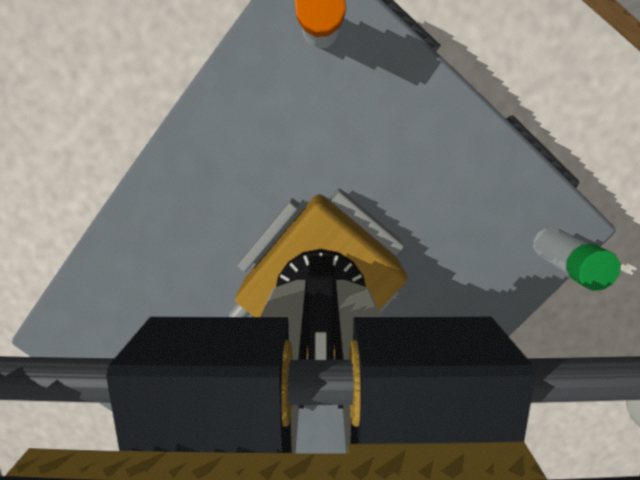

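The bar is gripped at a width of 10 mm. Now I turn it clockwise (positive about tool z) by one click.

>>> {"name": "drive_tool", "arguments": {
  "moves": [
    {"dp":[0,0,0],"rotation":[0,0,0.05]},
    {"dp":[0,0,0],"rotation":[0,0,0.1]},
    {"dp":[0,0,0],"rotation":[0,0,0.1]},
    {"dp":[0,0,0],"rotation":[0,0,0.1]},
    {"dp":[0,0,0],"rotation":[0,0,0]},
    {"dp":[0,0,0],"rotation":[0,0,0]},
    {"dp":[0,0,0],"rotation":[0,0,0]}
  ],
  "force": 20
}}

```text
clock: 5.15
ee_pos: [0.6308, -0.1668, 0.1156]
ee_rot: [-3.117, -0.388, 0.0]
force: [-0.5, 0.6, -0.4]
gripper_width: 0.106
```

```bash
python3 - <<'E'
from h import *
c,im=snap("wrist","w4")
s=monitor.sense(); R=Ro.from_rotvec(s['ee_rot']).as_matrix();print(s['clock'],s['ee_pos'],"yaw",np.arctan2(R[1,0],R[0,0]),s['gripper_width'],s['force'],s['torque'])
E
```

```text
5.2 [ 0.63078868 -0.16682284  0.11560599] yaw 0.24733126111101425 0.10606906819042151 [-1.91258257  1.15650552  1.13614444] [ 0.24690827  0.20282812 -0.0170249 ]
```

View pics/w4.png

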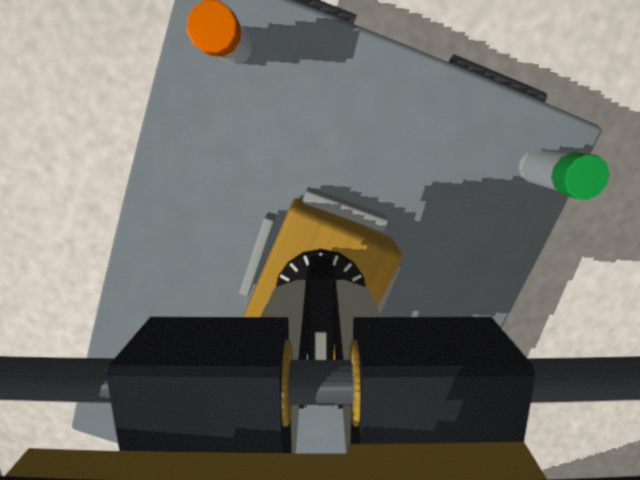

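The dial turned with the tool and the body stayed in its nest. Now the second click.

>>> {"name": "drive_tool", "arguments": {
  "moves": [
    {"dp":[0,0,0],"rotation":[0,0,0.05]},
    {"dp":[0,0,0],"rotation":[0,0,0.1]},
    {"dp":[0,0,0],"rotation":[0,0,0.1]},
    {"dp":[0,0,0],"rotation":[0,0,0.1]},
    {"dp":[0,0,0],"rotation":[0,0,0]},
    {"dp":[0,0,0],"rotation":[0,0,0]}
  ]
}}

```text
clock: 5.8
ee_pos: [0.6309, -0.1669, 0.1156]
ee_rot: [3.138, -0.159, 0.0]
force: [-0.5, 2.3, 0.2]
gripper_width: 0.105
```

```bash
python3 - <<'E'
from h import *
s=monitor.sense(); R=Ro.from_rotvec(s['ee_rot']).as_matrix();print(s['clock'],s['ee_pos'],"yaw",np.arctan2(R[1,0],R[0,0]),s['gripper_width'],s['force'],s['torque'])
E
```

```text
5.8 [ 0.63089918 -0.16694097  0.11559218] yaw -0.10101176284328059 0.105073508079067 [-0.47973153  2.31148219  0.22111425] [ 0.21267782  0.17810829 -0.03580278]
```

>>> {"name": "drive_tool", "arguments": {
  "moves": [
    {"dp":[0,0,0],"rotation":[0,0,0]},
    {"dp":[0,0,0],"rotation":[0,0,0]},
    {"dp":[0,0,0],"rotation":[0,0,0]},
    {"dp":[0,0,0],"rotation":[0,0,0]},
    {"dp":[0,0,0],"rotation":[0,0,0]},
    {"dp":[0,0,0],"rotation":[0,0,0]}
  ],
  "hand": -1
}}

```text
clock: 6.4
ee_pos: [0.6309, -0.167, 0.1156]
ee_rot: [3.137, -0.163, 0.0]
force: [-0.1, 0.9, 0.6]
gripper_width: 0.574
```

>>> {"name": "drive_tool", "arguments": {
  "moves": [
    {"dp":[0,0,-20],"rotation":[0,0,0]},
    {"dp":[-20,0,-30],"rotation":[0,0,0]},
    {"dp":[-40,0,-15],"rotation":[0,0,0]},
    {"dp":[-20,0,0],"rotation":[0,0,0]},
    {"dp":[0,0,0],"rotation":[0,0,0]}
  ]
}}

```text
clock: 6.9
ee_pos: [0.5495, -0.1583, 0.1817]
ee_rot: [3.137, -0.164, 0.0]
force: [0.3, 0.2, -0.5]
gripper_width: 0.983
```

```bash
python3 - <<'E'
from h import *
c,im=snap("wrist","w5")
s=monitor.sense(); R=Ro.from_rotvec(s['ee_rot']).as_matrix();print(s['clock'],s['ee_pos'],"yaw",np.arctan2(R[1,0],R[0,0]),s['gripper_width'],s['force'],s['torque'])
E
```

```text
6.95 [ 0.55091629 -0.15858919  0.18135349] yaw -0.10470434369471263 0.9877447998356972 [ 1.19454976 -0.00730527 -0.41263412] [0.0428233  0.02120642 0.0050439 ]
```

View pics/w5.png

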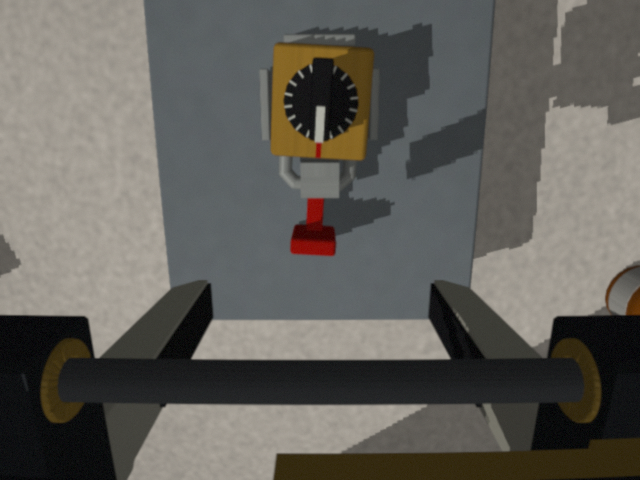

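The white pointer at (320,123) now lines up with the red mark at (318,150). The red tab is at about (314,240). I'll measure the tab and the lock yaw.

```bash
python3 - <<'E'
from h import *
c=optics.calibration("wrist"); im=cv2.imread("pics/w5.png")[:,:,::-1].copy()
cv2.imwrite("pics/w5z.png",cv2.resize(im[30:270,220:420,::-1],None,fx=3,fy=2.5,interpolation=cv2.INTER_CUBIC)) if 0 else cv2.imwrite("pics/w5z.png",cv2.resize(im[30:270,220:420,::-1],None,fx=2.5,fy=2.5,interpolation=cv2.INTER_CUBIC))
for a,b,ce,m in blobs(im,(0,150,40),(6,255,255),100):
    print(a,b,ce); ys,xs=np.nonzero(m)
    if b[1]>200:
        for r in range(b[1],b[1]+b[3],4): q=xs[ys==r]; print(r,q.min(),q.max())
P=plane(c,[(275,45),(374,49),(366,160),(271.5,156)],.106)[:,:2];print(P,P.mean(0))
e1=P[0]-P[3]+P[1]-P[2]; print("yaw x", np.arctan2(e1[1],e1[0])); e2=P[0]-P[1]+P[3]-P[2]; print("yaw y",np.arctan2(-e2[0],e2[1]))
m=blobs(im,(0,0,150),(179,60,255),30)
for a,b,ce,mm in m:
    if 280<ce[0]<360 and 60<ce[1]<160: 
        print(a,b,ce); 
        l=cv2.fitLine(np.argwhere(mm)[:,::-1].astype(np.float32),cv2.DIST_L2,0,.01,.01).ravel();S=plane(c,[l[2:],l[2:]+20*l[:2]],.138);d=S[1]-S[0];print("bar yaw",np.arctan(d[1]/d[0]))
E
```

```text
1529 [291, 199, 44, 57] [313.4, 232.9]
[[ 0.66436807 -0.14768913]
 [ 0.65701377 -0.19933032]
 [ 0.59948221 -0.19051602]
 [ 0.60714808 -0.13835154]] [ 0.63200304 -0.16897175]
yaw x -0.1568844251932781
yaw y -0.14369780324225453
257 [315, 107, 9, 35] [319.3, 124.2]
bar yaw -0.15567516192455733
```

View pics/w5z.png

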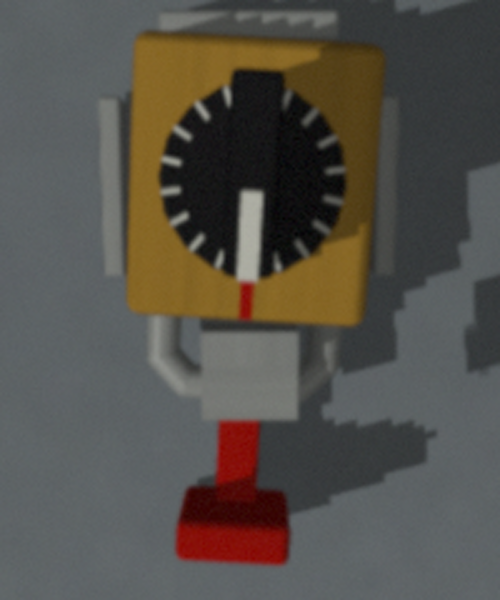

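The dial bar yaw (-0.155) matches the lock yaw (-0.15), so the dial is at 0. Now I align with the tab and descend.

>>> {"name": "drive_tool", "arguments": {
  "moves": [
    {"dp":[3,-2,15],"rotation":[0,0,0.045]},
    {"dp":[0,0,25],"rotation":[0,0,0]},
    {"dp":[0,0,25],"rotation":[0,0,0]},
    {"dp":[0,0,20],"rotation":[0,0,0]},
    {"dp":[0,0,8],"rotation":[0,0,0]},
    {"dp":[0,0,0],"rotation":[0,0,0]}
  ]
}}

```text
clock: 7.55
ee_pos: [0.5544, -0.1566, 0.086]
ee_rot: [-3.132, 0.234, 0.004]
force: [-0.4, 0.0, -0.4]
gripper_width: 1.0
```

```bash
python3 - <<'E'
from h import *
c,im=snap("wrist","w6"); snap("scene","s6")
s=monitor.sense(); R=Ro.from_rotvec(s['ee_rot']).as_matrix();print(s['clock'],s['ee_pos'],"yaw",np.arctan2(R[1,0],R[0,0]),s['gripper_width'],s['force'],s['torque'])
E
```

```text
7.65 [ 0.55541241 -0.15721874  0.08805749] yaw -0.14912711709644863 0.9988902788653172 [-0.13713608 -0.27847803 -0.33207213] [ 0.03541349 -0.04885499  0.00513925]
```

View pics/w6.png

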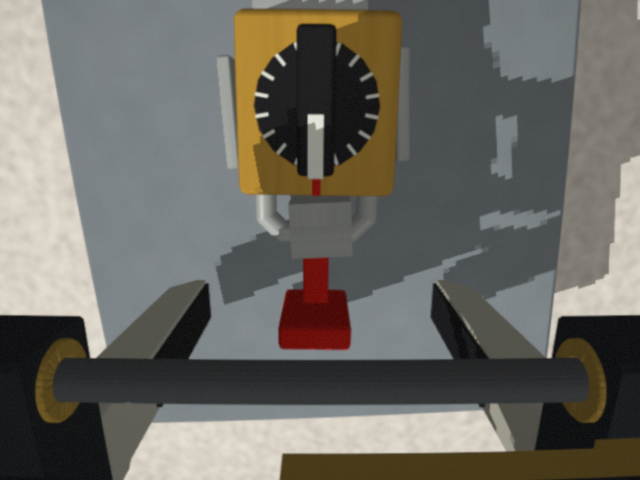

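The tab is seen at columns 279–350, rows 291–348, between the fingers. I'll check its x position.

```bash
python3 - <<'E'
from h import *
c=optics.calibration("wrist"); s=monitor.sense(); R=Ro.from_rotvec(s['ee_rot']).as_matrix()
T=plane(c,[(285,291),(346,291),(315,319),(315,291)],.116); print(((T-s['ee_pos'])@R*1000).round(1))
T=plane(c,[(315,348)],.080); print(((T-s['ee_pos'])@R*1000).round(1))
print(proj(c,[s['ee_pos'],s['ee_pos']-.019*R[:,2]]))
E
```

```text
[[ 15.8 -11.1 -27.9]
 [ 15.8  10.1 -27.9]
 [  5.2  -0.7 -27.9]
 [ 15.8  -0.7 -27.9]]
[[-26.9  -1.2   8. ]]
[[317.48558076 300.55184382]
 [317.17528884 320.96367161]]
```

```bash
python3 - <<'E'
from h import *
c=optics.calibration("wrist"); s=monitor.sense(); R=Ro.from_rotvec(s['ee_rot']).as_matrix()
T=plane(c,[(279,322),(350,322),(280,348),(350,348)],.116); print(((T-s['ee_pos'])@R*1000).round(1), ((T-s['ee_pos'])@R*1000).mean(0))
E
```

```text
[[  4.  -13.5 -27.9]
 [  4.   11.7 -27.9]
 [ -6.3 -13.4 -28. ]
 [ -6.3  11.9 -27.9]] [ -1.15616111  -0.80818772 -27.94366369]
```

The top face measures 25 x 10 mm and is centred within about 1 mm of the TCP. I'll close on it.

>>> {"name": "drive_tool", "arguments": {
  "moves": [
    {"dp":[-1,-1,0],"rotation":[0,0,0]},
    {"dp":[0,0,0],"rotation":[0,0,0]},
    {"dp":[0,0,0],"rotation":[0,0,0]},
    {"dp":[0,0,0],"rotation":[0,0,0]},
    {"dp":[0,0,0],"rotation":[0,0,0]},
    {"dp":[0,0,0],"rotation":[0,0,0]},
    {"dp":[0,0,0],"rotation":[0,0,0]},
    {"dp":[0,0,0],"rotation":[0,0,0]}
  ],
  "hand": 1,
  "force": 20
}}

```text
clock: 8.45
ee_pos: [0.5537, -0.1558, 0.0876]
ee_rot: [3.133, -0.234, -0.0]
force: [0.1, 0.2, 0.1]
gripper_width: 0.361
```

>>> {"name": "drive_tool", "arguments": {
  "moves": [
    {"dp":[0,0,0],"rotation":[0,0,0]},
    {"dp":[0,0,0],"rotation":[0,0,0]},
    {"dp":[0,0,0],"rotation":[0,0,0]}
  ]
}}

```text
clock: 8.75
ee_pos: [0.5536, -0.1557, 0.0875]
ee_rot: [-3.133, 0.234, 0.0]
force: [-0.9, 0.6, -0.4]
gripper_width: 0.28
```

The width is 26 mm, so the tab is gripped. I'll pull along -x in small steps and watch the force.

>>> {"name": "drive_tool", "arguments": {
  "moves": [
    {"dp":[-3,0,0],"rotation":[0,0,0]},
    {"dp":[-4,0,0],"rotation":[0,0,0]},
    {"dp":[-4,0,0],"rotation":[0,0,0]},
    {"dp":[-4,0,0],"rotation":[0,0,0]},
    {"dp":[-3,0,0],"rotation":[0,0,0]},
    {"dp":[0,0,0],"rotation":[0,0,0]}
  ]
}}

```text
clock: 9.35
ee_pos: [0.5351, -0.1531, 0.0876]
ee_rot: [3.133, -0.234, -0.001]
force: [0.2, -0.7, -1.4]
gripper_width: 0.28
```

>>> {"name": "drive_tool", "arguments": {
  "moves": [
    {"dp":[-3,0,0],"rotation":[0,0,0]},
    {"dp":[-2,0,0],"rotation":[0,0,0]},
    {"dp":[-1,0,0],"rotation":[0,0,0]},
    {"dp":[0,0,0],"rotation":[0,0,0]}
  ]
}}

```text
clock: 9.75
ee_pos: [0.5297, -0.1523, 0.0876]
ee_rot: [3.133, -0.234, -0.0]
force: [1.1, -0.5, -1.3]
gripper_width: 0.273
```

>>> {"name": "drive_tool", "arguments": {
  "moves": [
    {"dp":[-1,0,0],"rotation":[0,0,0]},
    {"dp":[-1,0,0],"rotation":[0,0,0]},
    {"dp":[0,0,0],"rotation":[0,0,0]}
  ]
}}

```text
clock: 10.05
ee_pos: [0.5296, -0.1524, 0.0878]
ee_rot: [3.132, -0.234, 0.005]
force: [7.3, -1.9, -5.0]
gripper_width: 0.278
```

```bash
python3 - <<'E'
from h import *
c,im=snap("wrist","w7")
s=monitor.sense(); R=Ro.from_rotvec(s['ee_rot']).as_matrix();print(s['clock'],s['ee_pos'],"yaw",np.arctan2(R[1,0],R[0,0]),s['gripper_width'],s['force'],s['torque'])
E
```

```text
10.1 [ 0.52954929 -0.15234589  0.08783984] yaw -0.14929826718142378 0.2728280717294517 [ 6.37177374 -0.94562003 -4.9588989 ] [-0.17681765 -0.95912733  0.07128144]
```

View pics/w7.png

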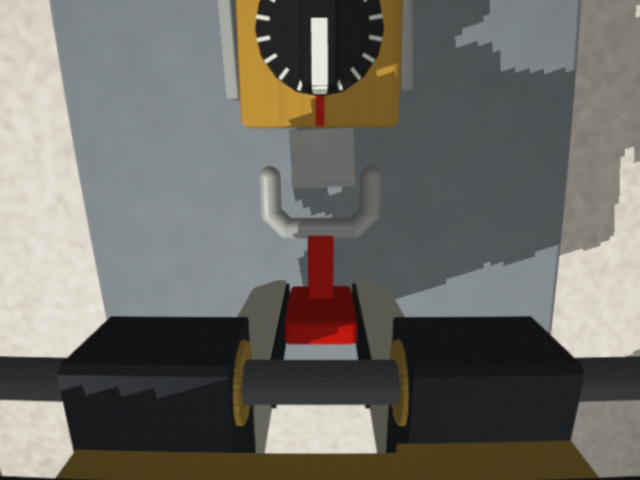

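The bow is now clear of the hook lip, seen at (320,228) against a lip edge at row 185, and the force rose to 7 N at the stop. I'll release, rise and view the lock.

>>> {"name": "drive_tool", "arguments": {
  "moves": [
    {"dp":[1,0,0],"rotation":[0,0,0]},
    {"dp":[0,0,0],"rotation":[0,0,0]},
    {"dp":[0,0,0],"rotation":[0,0,0]},
    {"dp":[0,0,0],"rotation":[0,0,0]},
    {"dp":[0,0,0],"rotation":[0,0,0]},
    {"dp":[0,0,0],"rotation":[0,0,0]},
    {"dp":[0,0,-10],"rotation":[0,0,0]},
    {"dp":[0,0,-25],"rotation":[0,0,0]}
  ],
  "hand": -1
}}

```text
clock: 10.9
ee_pos: [0.5274, -0.1513, 0.1215]
ee_rot: [-3.131, 0.234, 0.007]
force: [-0.0, -0.4, -0.0]
gripper_width: 0.919
```

>>> {"name": "drive_tool", "arguments": {
  "moves": [
    {"dp":[0,0,-40],"rotation":[0,0,0]},
    {"dp":[20,0,-25],"rotation":[0,0,0]},
    {"dp":[35,0,0],"rotation":[0,0,0]},
    {"dp":[15,0,0],"rotation":[0,0,0]},
    {"dp":[0,0,0],"rotation":[0,0,0]}
  ]
}}

```text
clock: 11.4
ee_pos: [0.5998, -0.1629, 0.1883]
ee_rot: [3.132, -0.233, 0.003]
force: [-0.3, -0.1, -0.5]
gripper_width: 0.998
```

```bash
python3 - <<'E'
from h import *
c,im=snap("wrist","w8")
cv2.imwrite("pics/w8z.png",cv2.resize(im[60:310,220:420,::-1],None,fx=2.4,fy=2.4,interpolation=cv2.INTER_CUBIC))
s=monitor.sense(); R=Ro.from_rotvec(s['ee_rot']).as_matrix();print(s['clock'],s['ee_pos'],"yaw",np.arctan2(R[1,0],R[0,0]),s['gripper_width'],s['force'],s['torque'])
for a,b,ce,mm in blobs(im,(0,0,150),(179,60,255),30):
    if 280<ce[0]<360 and 60<ce[1]<300: 
        l=cv2.fitLine(np.argwhere(mm)[:,::-1].astype(np.float32),cv2.DIST_L2,0,.01,.01).ravel();S=plane(c,[l[2:],l[2:]+20*l[:2]],.138);d=S[1]-S[0];print(a,b,ce,"bar yaw",np.arctan(d[1]/d[0]),S[0])
E
```

```text
11.45 [ 0.5984086  -0.16245723  0.18776226] yaw -0.14880904070638684 1.0028325888355052 [-0.50147641  0.08089818  0.44735615] [ 0.0451485  -0.01354344 -0.01445469]
50 [317, 236, 7, 8] [320.1, 239.9] bar yaw -0.6240845360896274 [ 0.61193961 -0.16577232  0.138     ]
51 [287, 269, 3, 22] [288.3, 278.8] bar yaw -0.13535367476761712 [ 0.59301247 -0.1456201   0.138     ]
52 [346, 270, 3, 18] [347.0, 278.5] bar yaw -0.1313511009761116 [ 0.58849593 -0.17690973  0.138     ]
```

View pics/w8z.png

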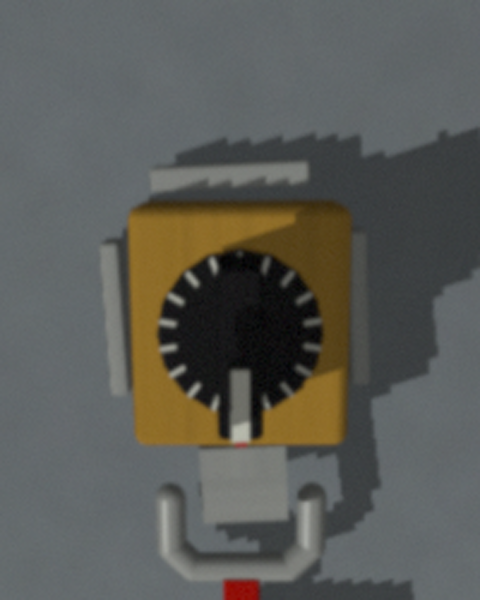

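The shackle is open: both leg ends show beyond the lip and the pointer is at the mark. Now I measure the bar centre in the tool frame.

```bash
python3 - <<'E'
from h import *
c=optics.calibration("wrist"); s=monitor.sense(); R=Ro.from_rotvec(s['ee_rot']).as_matrix()
z=lambda l:[(220+u/2.4,60+v/2.4) for u,v in l]
T=lambda l,h:((plane(c,z(l),h)-s['ee_pos'])@R*1000).round(1)
P=T([(132,207),(352,207),(346,443),(138,443)],.106);print(P,P.mean(0))
print("tip",T([(240,438)],.138),"dial",T([(241,332)],.112),"bow",T([(242,568)],.096),T([(172,555),(312,555)],.094))
E
```

```text
[[ 58.8 -24.6  81.7]
 [ 58.8  27.5  81.7]
 [  0.6  27.6  81.8]
 [  0.6 -24.6  81.8]] [29.7    1.475 81.75 ]
tip [[11.   1.  49.8]] dial [[29.8  1.2 75.8]] bow [[-37.5   1.6  91.8]] [[-34.6 -17.4  93.8]
 [-34.6  20.6  93.8]]
```

Bow is 67 mm from the lock centre against an expected 68, so the shackle is fully open. I'll move over the bar, descend and grip firmly.

>>> {"name": "drive_tool", "arguments": {
  "moves": [
    {"dp":[15,1,0],"rotation":[0,0,0]},
    {"dp":[15,0,5],"rotation":[0,0,0]},
    {"dp":[0,0,25],"rotation":[0,0,0]},
    {"dp":[0,0,25],"rotation":[0,0,0]},
    {"dp":[0,0,12],"rotation":[0,0,0]},
    {"dp":[0,0,5],"rotation":[0,0,0]},
    {"dp":[0,0,0],"rotation":[0,0,0]},
    {"dp":[0,0,0],"rotation":[0,0,0]}
  ]
}}

```text
clock: 12.25
ee_pos: [0.6282, -0.1682, 0.1169]
ee_rot: [3.132, -0.234, 0.003]
force: [0.7, -0.2, 0.4]
gripper_width: 0.999
```

>>> {"name": "drive_tool", "arguments": {
  "moves": [
    {"dp":[0,0,0],"rotation":[0,0,0]},
    {"dp":[0,0,0],"rotation":[0,0,0]},
    {"dp":[0,0,0],"rotation":[0,0,0]},
    {"dp":[0,0,0],"rotation":[0,0,0]},
    {"dp":[0,0,0],"rotation":[0,0,0]},
    {"dp":[0,0,0],"rotation":[0,0,0]},
    {"dp":[0,0,0],"rotation":[0,0,0]},
    {"dp":[0,0,0],"rotation":[0,0,0]}
  ],
  "hand": 1,
  "force": 40
}}

```text
clock: 13.05
ee_pos: [0.6277, -0.1679, 0.1156]
ee_rot: [3.133, -0.234, -0.0]
force: [0.8, -0.1, -0.7]
gripper_width: 0.364
```

>>> {"name": "drive_tool", "arguments": {
  "moves": [
    {"dp":[0,0,0],"rotation":[0,0,0]},
    {"dp":[0,0,0],"rotation":[0,0,0]},
    {"dp":[0,0,0],"rotation":[0,0,0]},
    {"dp":[0,0,0],"rotation":[0,0,0]},
    {"dp":[0,0,0],"rotation":[0,0,0]}
  ]
}}

```text
clock: 13.55
ee_pos: [0.6278, -0.1671, 0.1156]
ee_rot: [-3.132, 0.234, -0.0]
force: [0.5, 4.2, 0.6]
gripper_width: 0.104
```

```bash
python3 - <<'E'
from h import *
s=monitor.sense(); R=Ro.from_rotvec(s['ee_rot']).as_matrix();print(s['clock'],s['ee_pos'],"yaw",np.arctan2(R[1,0],R[0,0]),s['gripper_width'],s['force'],s['torque'])
E
```

```text
13.55 [ 0.62783256 -0.16712734  0.11562492] yaw -0.14889517467465863 0.10417212530077292 [0.48048409 4.1829009  0.63316738] [ 0.71260847 -0.13820754  0.06672175]
```

The bar is gripped. I'll back off 1 mm from the hook and lift slowly straight up.

>>> {"name": "drive_tool", "arguments": {
  "moves": [
    {"dp":[1,0,-2],"rotation":[0,0,0]},
    {"dp":[0,0,-4],"rotation":[0,0,0]},
    {"dp":[0,0,-5],"rotation":[0,0,0]},
    {"dp":[0,0,0],"rotation":[0,0,0]}
  ]
}}

```text
clock: 13.95
ee_pos: [0.6286, -0.1677, 0.1271]
ee_rot: [-3.132, 0.234, 0.0]
force: [-1.1, 4.1, -3.2]
gripper_width: 0.102
```

```bash
python3 - <<'E'
from h import *
c,im=snap("wrist","w9")
s=monitor.sense(); R=Ro.from_rotvec(s['ee_rot']).as_matrix();print(s['clock'],s['ee_pos'],"yaw",np.arctan2(R[1,0],R[0,0]),s['gripper_width'],s['force'],s['torque'])
E
```

```text
14.0 [ 0.62859479 -0.16768332  0.1269722 ] yaw -0.14913189301766805 0.1061986404828895 [ 0.12653611  3.24789774 -1.15828085] [0.9275629  0.01377225 0.03139465]
```

View pics/w9.png

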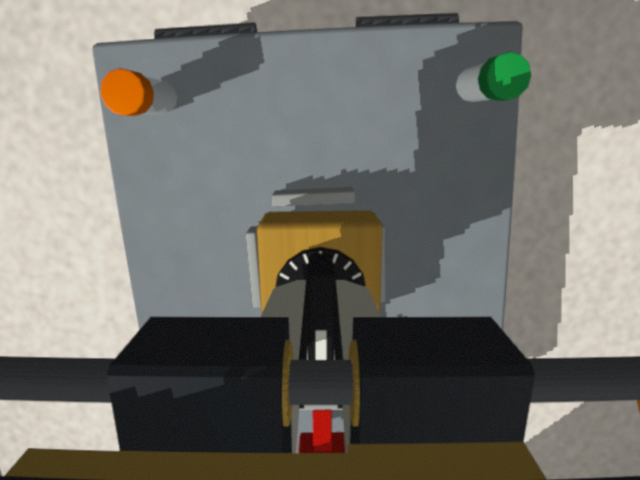

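The lock is rising level. It leans on the right nest wall with about 3 N, so I ease 1 mm left and continue up.

>>> {"name": "drive_tool", "arguments": {
  "moves": [
    {"dp":[0,-1,-4],"rotation":[0,0,0]},
    {"dp":[0,0,-8],"rotation":[0,0,0]},
    {"dp":[0,0,-10],"rotation":[0,0,0]},
    {"dp":[0,0,-15],"rotation":[0,0,0]},
    {"dp":[0,0,-20],"rotation":[0,0,0]},
    {"dp":[0,0,-15],"rotation":[0,0,0]},
    {"dp":[0,0,-8],"rotation":[0,0,0]},
    {"dp":[0,0,0],"rotation":[0,0,0]}
  ]
}}

```text
clock: 14.8
ee_pos: [0.6297, -0.1679, 0.2089]
ee_rot: [3.131, -0.234, 0.006]
force: [0.1, -0.5, -3.1]
gripper_width: 0.105
```

```bash
python3 - <<'E'
from h import *
c,im=snap("wrist","w10"); snap("scene","s10"); ct,t=snap("top","t10")
s=monitor.sense(); R=Ro.from_rotvec(s['ee_rot']).as_matrix();print(s['clock'],s['ee_pos'],"yaw",np.arctan2(R[1,0],R[0,0]),s['gripper_width'],s['force'],s['torque'])
a=[cv2.imread(f"pics/{n}.png") for n in("w10","s10")]
cv2.imwrite("pics/c10.png",cv2.resize(np.hstack(a),(800,300)))
# reader from first top picture
im=cv2.imread("pics/top0.png")[:,:,::-1].copy(); c=optics.calibration("top")
g=[b for b in blobs(im,(50,100,40),(85,255,255),100)][0]; x,y,w,h=g[1]
print(plane(c,[(x+(w-1)/2,y+(h-1)/2)],.02))
cr=[(190+u/4.8,170+v/4.8) for u,v in((143,302),(342,238),(405,430),(208,498))];P=plane(c,cr,.02);print(P.mean(0),np.linalg.norm(P[0]-P[1]),np.linalg.norm(P[1]-P[2]))
im=cv2.imread("pics/scene0.png")[:,:,::-1].copy(); c=optics.calibration("scene")
for g in blobs(im,(50,100,40),(85,255,255),60): x,y,w,h=g[1]; print(g[:3],plane(c,[(x+(w-1)/2,y+(h-1)/2)],.02))
E
```

```text
14.95 [ 0.62835983 -0.16707059  0.20580413] yaw -0.1493881576758445 0.10706125274835189 [-0.53068435  0.16400949 -3.67694393] [ 0.03966831 -0.05750318 -0.07395813]
[[0.55737826 0.19752595 0.02      ]]
[0.55413164 0.1945227  0.02      ] 0.10718383956943273 0.10598737488516216
(np.int32(766), [291, 0, 31, 60], [307.6, 28.9]) [[-0.97572212  1.21838145  0.02      ]]
(np.int32(168), [322, 0, 10, 32], [327.3, 10.4]) [[-1.12353443  1.4957157   0.02      ]]
(np.int32(217), [338, 0, 11, 42], [342.9, 21.6]) [[-0.98641174  1.50299217  0.02      ]]
(np.int32(75), [359, 229, 30, 18], [372.9, 238.5]) [[0.55851776 0.19545663 0.02      ]]
(np.int32(77), [260, 325, 9, 11], [264.0, 330.0]) [[ 0.6353169  -0.20765958  0.02      ]]
```

View pics/c10.png

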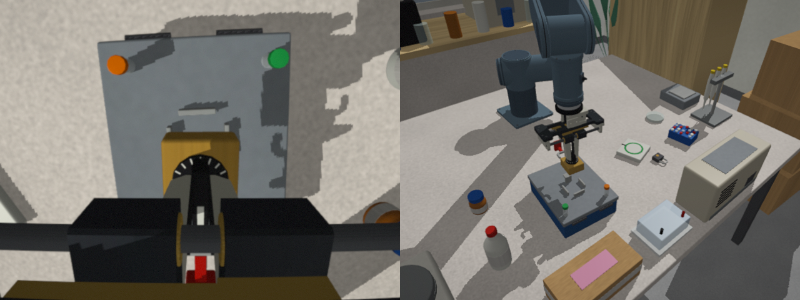

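View pics/s10.png

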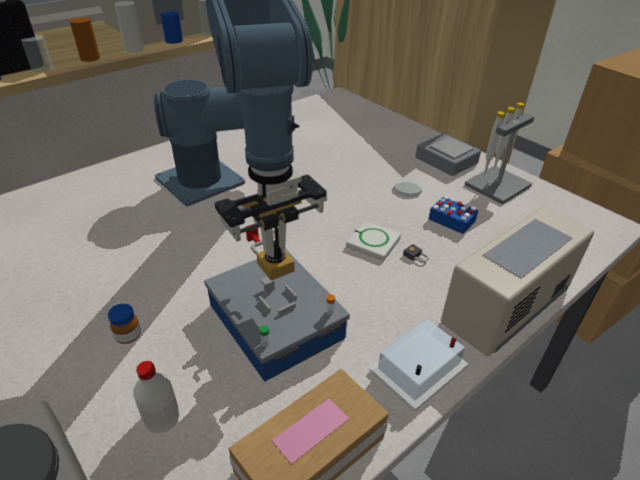

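The lock is free of the hasp, with the hook and nest empty and both vials standing. The reader centre agrees in both views at about (0.557,0.196). I'll carry the lock over at the present height.

>>> {"name": "drive_tool", "arguments": {
  "moves": [
    {"dp":[-4,-12,0],"rotation":[0,0,0]},
    {"dp":[-8,-24,0],"rotation":[0,0,0]},
    {"dp":[-12,-34,0],"rotation":[0,0,0]},
    {"dp":[-12,-34,0],"rotation":[0,0,0]},
    {"dp":[-12,-34,0],"rotation":[0,0,0]},
    {"dp":[-12,-34,0],"rotation":[0,0,0]},
    {"dp":[-12,-34,0],"rotation":[0,0,0]},
    {"dp":[-12,-34,0],"rotation":[0,0,0]}
  ]
}}

```text
clock: 15.75
ee_pos: [0.5801, 0.085, 0.2059]
ee_rot: [-3.133, 0.234, 0.002]
force: [0.3, 0.9, -3.3]
gripper_width: 0.107
```

>>> {"name": "drive_tool", "arguments": {
  "moves": [
    {"dp":[-12,-34,0],"rotation":[0,0,0]},
    {"dp":[-12,-34,0],"rotation":[0,0,0]},
    {"dp":[-10,-24,0],"rotation":[0,0,0]},
    {"dp":[-6,-16,0],"rotation":[0,0,0]},
    {"dp":[0,0,0],"rotation":[0,0,0]},
    {"dp":[0,0,0],"rotation":[0,0,0]}
  ]
}}

```text
clock: 16.35
ee_pos: [0.5577, 0.1954, 0.2063]
ee_rot: [3.132, -0.233, -0.001]
force: [-0.0, 0.0, -3.3]
gripper_width: 0.102
```

```bash
python3 - <<'E'
from h import *
s=monitor.sense(); R=Ro.from_rotvec(s['ee_rot']).as_matrix();print(s['clock'],s['ee_pos'],"yaw",np.arctan2(R[1,0],R[0,0]),s['gripper_width'],s['force'])
print((R.T@(np.array([.557,.196,.138])-s['ee_pos'])*1000).round(1))
E
```

```text
16.35 [0.55768311 0.19544425 0.20627424] yaw -0.1482383849834075 0.10243204709649938 [-0.03110962  0.02466136 -3.30120335]
[-0.7 -0.5 68.3]
```

>>> {"name": "drive_tool", "arguments": {
  "moves": [
    {"dp":[0,0,8],"rotation":[0,0,0]},
    {"dp":[0,0,14],"rotation":[0,0,0]},
    {"dp":[0,0,16],"rotation":[0,0,0]},
    {"dp":[0,0,16],"rotation":[0,0,0]},
    {"dp":[0,0,10],"rotation":[0,0,0]},
    {"dp":[0,0,4],"rotation":[0,0,0]},
    {"dp":[0,0,0],"rotation":[0,0,0]},
    {"dp":[0,0,0],"rotation":[0,0,0]}
  ]
}}

```text
clock: 17.15
ee_pos: [0.5585, 0.1953, 0.1392]
ee_rot: [-3.133, 0.235, -0.002]
force: [0.1, -0.6, -2.7]
gripper_width: 0.103
```

```bash
python3 - <<'E'
from h import *
c,im=snap("wrist","w11"); cs,si=snap("scene","s11"); ct,t=snap("top","t11")
s=monitor.sense(); R=Ro.from_rotvec(s['ee_rot']).as_matrix();print(s['clock'],s['ee_pos'],R.round(3).tolist(),s['gripper_width'],s['force'],s['dq'].round(4))
cv2.imwrite("pics/s11z.png",cv2.resize(si[130:300,280:460,::-1],None,fx=3.4,fy=3.4,interpolation=cv2.INTER_CUBIC))
print(proj(cs,[[.557,.196,.10],[.557,.196,.02]]))
E
```

```text
17.3 [0.55850676 0.19555306 0.1394508 ] [[0.989, -0.149, 0.002], [-0.149, -0.989, 0.0], [0.002, -0.0, -1.0]] 0.10144237318121081 [ 0.0515192  0.3570851 -3.1416168] [ 0.0022 -0.0001  0.0042  0.0002 -0.0017  0.0005]
[[376.07050972 212.05507817]
 [373.23334128 237.13788662]]
```

View pics/s11z.png

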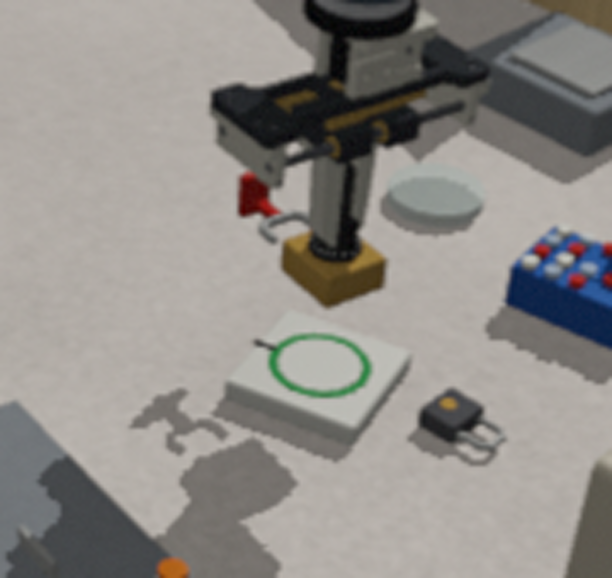

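View pics/w11.png

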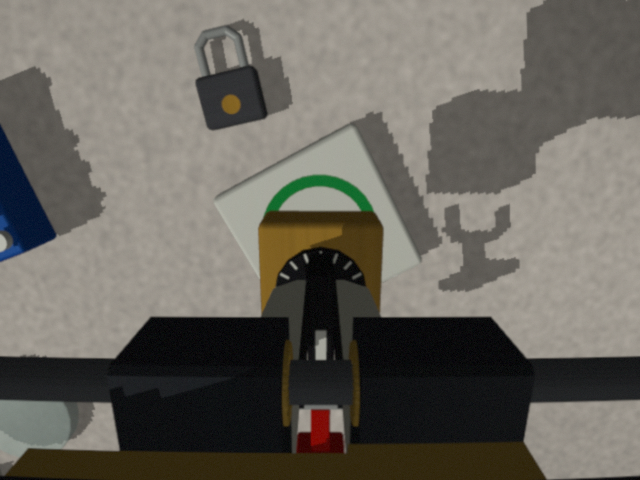

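View pics/t11.png

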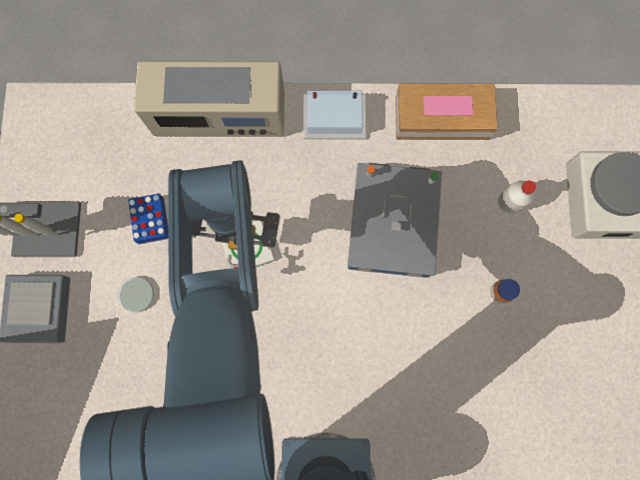

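The lock hangs level over the green ring with its shackle open and the pointer end facing the tab. The underside is about 8 cm above the reader, and the vials, spare lock and the rest are unmoved. I'll let it settle and hand in.

>>> {"name": "drive_tool", "arguments": {
  "moves": [
    {"dp":[-1,0,1],"rotation":[0,0,0]},
    {"dp":[0,0,0],"rotation":[0,0,0]},
    {"dp":[0,0,0],"rotation":[0,0,0]},
    {"dp":[0,0,0],"rotation":[0,0,0]},
    {"dp":[0,0,0],"rotation":[0,0,0]},
    {"dp":[0,0,0],"rotation":[0,0,0]},
    {"dp":[0,0,0],"rotation":[0,0,0]}
  ]
}}

```text
clock: 18.0
ee_pos: [0.557, 0.1956, 0.1376]
ee_rot: [3.133, -0.234, -0.0]
force: [0.7, 0.5, -2.7]
gripper_width: 0.112
```

```bash
python3 - <<'E'
from h import *
s=monitor.sense();print(s['clock'],s['ee_pos'],s['force'],s['gripper_width'],s['dq'].round(4))
print(env.sign_off())
E
```

```text
18.0 [0.55695871 0.19560582 0.13760493] [ 0.71830498  0.52472964 -2.70716334] 0.11160110716303936 [-0.0004 -0.0011  0.0012 -0.0006  0.0013  0.001 ]
the job is handed in; nothing more can be done
None
```

The lock is open, off the hasp and held level, dial up, above the middle of the tag reader. I handed the job in at 18.0 s.

- **Dial:** I turned it clockwise two clicks (0.70 to 0 rad). The pointer lined up with the red mark, and the bar was within about 0.01 rad of the lock's own axis.
- **Shackle:** I pulled the red tab until it stopped, at about 7 N. The bow then measured 67 mm from the lock's middle, against 68 mm for fully open.
- **Final hold:** The gripper ended at (0.557, 0.196), at the reader centre of about (0.557, 0.196). The lock's underside was about 8 cm above the reader top and the arm was still. The wrist force read about 3 N, which matches the lock's weight.
- **Other objects:** The last pictures showed the vials, the spare padlock and the other items where they started.

Two things were slightly off along the way. The lock turned about 0.04 rad within the nest's play while I turned the dial. It also leaned on one nest wall with 3–4 N at the start of the lift, until I eased it 1 mm away. The final height comes from the measured gripper pose, not from a separate camera measurement of the gap.

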